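Tap the anti-slip inserts into a clog sole

ROBOT

A 6-joint arm with a two-finger parallel gripper is mounted at the origin on the work surface. World frame = base frame: x ahead of the robot, y to its left, z up, the work surface at z = 0. Lengths are in mm, angles in degrees, forces in N, time in s.
With the tool pointing down it reaches from about 375 to 750 mm from the base axis. Payload 9 kg.
Tool frame: the origin (TCP) lies on the centre line of the jaws, within the pads' length; the fingertips stand manip.tip_extent ahead of it and the grasp point (between the pads) lies 6 mm ahead of it (manip.tip_extent is the distance from the TCP to the fingertips, in mm); z points along the fingers, y is the line along which they close (so a half turn about z gives the same grasp; the last joint's range is limited). The gripper opens to 85 mm and grips with 20 to 120 N. Pads are 22 mm wide; open, the fingers measure 114 mm over their backs; the gripper's body (76 mm by 85 mm) begins 54 mm behind the grasp point. The pads swing forward as they close: fully open they stand 13 mm farther back than shut.
Start: joints at [52.901, 5.964, 5.575, 89.605, 0, 77.527], TCP at [250.02, 545.457, 256.331] pointing down, gripper open.
Joint ranges: [-171.21, 171.21], [-48.23, 106.86], [-62.78, 66.21], [-105.2, 120.99], [-86.42, 89.51], [-180, 180]. Speed limits (degrees/s): [127.2, 127.2, 147.25, 180, 180, 180].

INTERFACE

Orientations are given as a 3x3 rotation matrix whose columns are the frame's x, y, z axes.
In Python, from workcell import monitor, grab_frame, camera_params, workorder, boxes_of, manip gives the robot as it stands. The module is installed in compiled form; this text tells all that it offers.
- The arm moves only by the tool step_arm, never from a script. Its argument "steps" is a list of rows, each an object with "offset": the shift along the tool's x, y, z scaled (see below), a list of three; "spin": the turn about the tool's z scaled (see below). In form: [{"offset": [dx, dy, dz], "spin": spin}, ...]. A call has exactly 8 rows; each row is the pose to reach, as a shift and turn from the pose commanded when the call began, along the tool's axes at that moment; what a row does not reach only later rows make up. The controller multiplies each number of a shift by 0.1 m and each number of a turn by pi/4 rad. A row lasts 1/10 s, in which the tool goes at most 50 mm and 8.59 degrees, less where a joint would pass 70% of its speed; a pose out of reach is approached as far as the arm can. A call with a number of a shift or a turn outside -1 to 1 is refused whole. A call with a gripper value outside its range is refused whole. "hand" is the closure, from -1 (fully open) to 1 (shut), set as the call begins (left out, the last holds). The fingers move at their own pace and stop on an object; "grip_force" is the grip in N (left out, the last holds). Time passes only in rows, so rows that repeat a pose let the fingers close, or fill a call up. It gives the time, the measured TCP pose, the force, the opening and the grip force at its end, in the units of the state.
- monitor.read_state(): the state, without advancing time (a new reading comes with each control period).
- grab_frame(name): name is "side" or "top" or "wrist"; returns the picture (480x640x3 uint8, red, green, blue); there is no depth.
- camera_params(name): a dict with "fx", "fy", "cx", "cy" (pixels), "extrinsics" (4x4, takes a point from camera to world coordinates); the wrist camera has in their place "mount" (4x4, takes a point from camera to tool coordinates, whose origin is the TCP and whose axes are the flange's). Camera axes: x right, y up, looking along -z (the intrinsics and any distortion apply to the point x, -y, -z); pixel columns grow to the right and rows downward; lengths in mm; the calibration is good to about 2 mm. A picture is of the moment at which its call begins: read the wrist's pose just before it. camera_params takes no time and is no camera call.
- workorder.finish_job(): hands the job in; it is judged then, once.
Trained networks look in the newest picture that a camera, given by its name, has taken for a name from the list of things; names that differ only in an ending like _2 or _b are one class to them, and where a whole thing is asked for, a point or a joint stands for the part that bears it (a point fixed in the world has none). Each returns a list of dicts, best first, with "conf" (0 to 1); they miss things now and then, are a little off and sometimes report something else, mostly with a low value. They report only what shows in the picture. A call takes as long as a camera call.
- boxes_of(camera, name): "at" ([row, column] in pixels, amid what is visible of it).
The state is a dict: "time": time; "joint_positions": joint angles; "joint_vel": joint speeds; "joint_torque": joint torques, N m; "position": TCP position; "eef_rot": TCP orientation; "ft_force": force on the tool from outside, world axes, zero at the start; "ft_torque": the same for the moment, N m; "finger_gap": opening from 0.0 (shut) to 1.0 (fully open); "grip_force": force on a finger pad.
Only numpy, scipy, OpenCV 4.12 (cv2) and the standard library are available. Lean on these libraries where they do the work, as an engineer would, in place of code of your own. Each camera call takes 0.05 s, during which the arm holds its last target. There are 200 camera calls.

TASK

Three rubber-faced anti-slip inserts are not yet fully home in the clog sole lying bottom up on the bench: with the fingertips, press each one lightly straight down until its white base is flush with the sole, first the red one at the heel, then the yellow one in the middle, then the blue one at the toe. Do not press hard, do not pick the sole up or push it about, and leave the things around it alone.

Things in the scene. Friction and masses are not known exactly. Their poses are not given: they have to be found in the camera images.
- sole: loose work-clog sole lying bottom up, any way round: black on a cork layer, 257 mm long, 102 mm wide at the ball, 67 at the waist, 76 at the heel, flat black face 30 mm above the bench, 0.5 to 0.9 kg. Origin: mid-length, at bench height. x axis along it to the wide round toe, -x to the narrower heel, z up. Three grey cross lines mark the heel end of the waist.
- heel_insert (a joint): how far the heel insert's white base is pushed in, m: 0 to 0.001 at the start (base 6 mm proud of the sole), 0.006 when fully home (base flush, at a stop). About 4 N of friction must be overcome all the way; no spring, so it stays where it is left.
- heel_top (a point): centre of the flat red rubber face, 42 mm diameter, of the heel insert, at x = -86 mm on the sole's centre line. It stands 8 mm above the white base (49 mm diameter): 44 mm above the bench at the start, 38 mm when home. The soft face gives 2 mm at 4 N, 4 at 8 N, at most 8 at 16 N, and springs back; so a fingertip must go 8 mm down from the starting face to bring the base home; 10 mm gives 8 N.
- middle_insert (a joint): how far the middle insert's white base is pushed in, m: 0 to 0.001 at the start (base 6 mm proud of the sole), 0.006 when fully home (base flush, at a stop). About 4 N of friction must be overcome all the way; no spring, so it stays where it is left.
- middle_top (a point): centre of the flat yellow rubber face, 42 mm diameter, of the middle insert, at x = 18 mm on the sole's centre line. It stands 8 mm above the white base (49 mm diameter): 44 mm above the bench at the start, 38 mm when home. The soft face gives 2 mm at 4 N, 4 at 8 N, at most 8 at 16 N, and springs back; so a fingertip must go 8 mm down from the starting face to bring the base home; 10 mm gives 8 N.
- toe_insert (a joint): how far the toe insert's white base is pushed in, m: 0 to 0.001 at the start (base 6 mm proud of the sole), 0.006 when fully home (base flush, at a stop). About 4 N of friction must be overcome all the way; no spring, so it stays where it is left.
- toe_top (a point): centre of the flat blue rubber face, 42 mm diameter, of the toe insert, at x = 90 mm on the sole's centre line. It stands 8 mm above the white base (49 mm diameter): 44 mm above the bench at the start, 38 mm when home. The soft face gives 2 mm at 4 N, 4 at 8 N, at most 8 at 16 N, and springs back; so a fingertip must go 8 mm down from the starting face to bring the base home; 10 mm gives 8 N.
- tin: loose flat blue polish tin, 70 mm diameter, 24 mm tall, standing beside the sole; not to be disturbed. Origin: centre of its underside.
- spool: loose orange spool, 38 mm diameter, 50 mm tall, standing beside the sole; not to be disturbed. Origin: centre of its underside.
- jar: loose glue jar with yellow cap, 68 mm diameter, 85 mm tall, off to one side of the sole; not to be disturbed. Origin: centre of its underside.
- cup: loose steel cup, 76 mm diameter, 75 mm tall, off to one side of the sole; not to be disturbed. Origin: centre of its underside.

How it is judged:
By the outcome, as a careful person would: the job done as asked, in the order asked, and still so for the second after the job is handed in, with the robot touching nothing.
It also fails if it takes over 48 s, if anything falls off the work surface, if the arm or the gripper's body presses on something with over 40 N, if the wrist force passes 120 N, or if a joint passes its speed limit or range.

## Working session

There is one attempt and no reset: what is moved stays moved. The work goes in short steps, Python scripts to look and compute and a tool call to move; the robot and the scene stay as the last step left them, time stands still between calls to the robot, and variables do not carry over. Pictures are saved under pics/ and viewed, at most 10 in all, crops included, and the job is handed in when it is done.

Besides the shell and the picture viewer there is one more tool, called after ">>>" as name([rows], argument=value, ...), one row to a line, values as JSON. step_arm: Moves the arm, as the interface text tells. Shifts and turns lie within -1 to 1; 1 stands for 0.1 m of shift or pi/4 rad of turn. Its arguments: {"type":"object","properties":{"steps":{"type":"array"},"hand":{"type":"number"},"grip_force":{"type":"number"}},"required":["steps"]}

```bash
mkdir -p pics; python3 - <<'E'
from workcell import *
import cv2,numpy as np
s=monitor.read_state()
print({k:np.round(s[k],3).tolist() for k in s}, manip.tip_extent)
for c in ("top","side","wrist"):
    f=grab_frame(c); cv2.imwrite(f"pics/{c}0.png",f[:,:,::-1])
    p=camera_params(c); print(c,{k:np.round(p[k],3).tolist() for k in p})
    if c!="side":
        for n in("heel_top","middle_top","toe_top"): print(n,boxes_of(c,n)[:2])
E
```

```text
{'time': 0.0, 'joint_positions': [52.901, 5.998, 5.528, 89.605, -0.001, 77.529], 'joint_vel': [0.035, -0.079, 0.04, -0.097, 0.048, 0.053], 'joint_torque': [-0.001, -55.693, 50.365, 0.017, -0.0, -0.0], 'position': [249.827, 545.186, 255.53], 'eef_rot': [[-0.909, 0.417, -0.001], [0.417, 0.909, -0.001], [0.0, -0.001, -1.0]], 'ft_force': [0.029, -0.238, 0.376], 'ft_torque': [-0.04, 0.02, -0.021], 'grip_force': 0.0, 'finger_gap': 1.0} 25.0
top {'fx': 581.072, 'fy': 581.072, 'cx': 318.59, 'cy': 239.369, 'extrinsics': [[-0.007, 0.982, -0.191, 335.749], [-1.0, -0.006, 0.005, 13.451], [0.004, 0.191, 0.982, 1288.311], [0.0, 0.0, 0.0, 1.0]]}
heel_top [{'at': [271.7, 330.4], 'conf': 0.78}]
middle_top [{'at': [231.0, 356.2], 'conf': 0.64}]
toe_top [{'at': [207.4, 374.8], 'conf': 0.51}]
side {'fx': 622.428, 'fy': 622.428, 'cx': 316.74, 'cy': 236.003, 'extrinsics': [[0.701, 0.547, -0.458, -63.796], [-0.713, 0.533, -0.455, -636.308], [-0.005, 0.645, 0.764, 1082.55], [0.0, 0.0, 0.0, 1.0]]}
wrist {'fx': 358.017, 'fy': 358.017, 'cx': 316.447, 'cy': 239.439, 'mount': [[0.0, 0.955, 0.295, 75.099], [1.0, 0.0, -0.001, 0.702], [-0.001, 0.295, -0.955, -117.475], [0.0, 0.0, 0.0, 1.0]]}
heel_top []
middle_top []
toe_top []
```

View pics/top0.png

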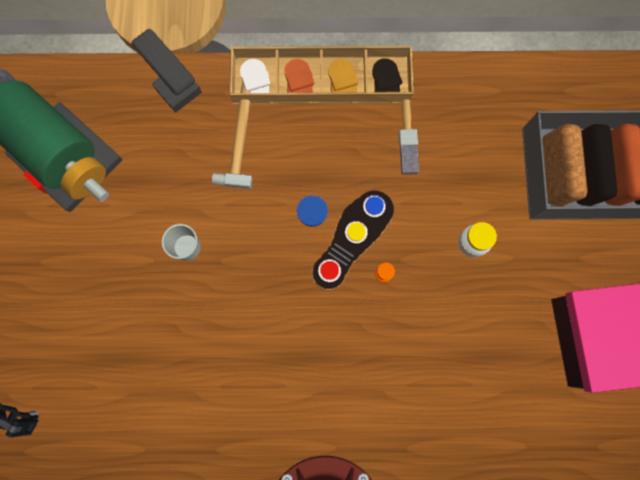

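```bash
cat > h.py <<'E'
from workcell import *
import cv2,numpy as np
def plane(c,rc,z,T=None):
    p=camera_params(c); T=p["extrinsics"] if T is None else T
    T=np.array(T); r,q=rc
    d=T[:3,:3]@np.array([(q-p["cx"])/p["fx"],-(r-p["cy"])/p["fy"],-1])
    o=T[:3,3]; return (o+d*(z-o[2])/d[2])[:2]
def wristT(s):
    M=np.eye(4); M[:3,:3]=s["eef_rot"]; M[:3,3]=s["position"]
    return M@np.array(camera_params("wrist")["mount"])
E
python3 - <<'E'
from h import *
P=[plane("top",rc,44) for rc in((271.7,330.4),(231,356.2),(207.4,374.8))]
print(np.round(P,1)); d=P[2]-P[0]; print(np.hypot(*d),np.degrees(np.arctan2(d[1],d[0])))
for n in("tin","spool","jar","cup"):
    grab_frame("top")
    b=boxes_of("top",n)[:1]; print(n,b,[plane("top",x["at"],30) for x in b])
E
```

```text
[[ 506.7  -17.6]
 [ 596.1  -75. ]
 [ 649.1 -117. ]]
173.6538099290559 -34.9381882914238
tin [{'at': [209.8, 313.2], 'conf': 0.79}] [array([647.8554857 ,  18.95227129])]
spool [{'at': [273.7, 387.9], 'conf': 0.81}] [array([ 503.45748732, -143.34502359])]
jar [{'at': [238.1, 479.8], 'conf': 0.57}] [array([ 581.41903485, -348.792753  ])]
cup [{'at': [242.9, 183.0], 'conf': 0.71}] [array([574.50685667, 305.96306015])]
```

The sole lies from the red heel (row 270, col 330) to the blue toe (206, 374), with the tin to its left and the spool to its right. The jar and cup are well clear. I'll shut the fingers and travel over it at the present height.

>>> step_arm([
  {"offset": [-0.125,-0.108,0],"spin": 0},
  {"offset": [-0.25,-0.216,0],"spin": 0},
  {"offset": [-0.375,-0.324,0],"spin": 0},
  {"offset": [-0.5,-0.432,0],"spin": 0},
  {"offset": [-0.625,-0.54,0],"spin": 0},
  {"offset": [-0.75,-0.648,0],"spin": 0},
  {"offset": [-0.875,-0.756,0],"spin": 0},
  {"offset": [-1,-0.865,0],"spin": 0},
], hand=1, grip_force=20)

```text
time: 1.65
position: [305.4, 424.0, 256.4]
eef_rot: [[-0.909, 0.417, 0.0], [0.417, 0.909, 0.0], [-0.0, 0.0, -1.0]]
ft_force: [-0.4, -0.2, 0.2]
finger_gap: -0.004
grip_force: 0.0
```

>>> step_arm([
  {"offset": [-0.125,-0.108,0],"spin": 0},
  {"offset": [-0.25,-0.216,0],"spin": 0},
  {"offset": [-0.375,-0.324,0],"spin": 0},
  {"offset": [-0.5,-0.432,0],"spin": 0},
  {"offset": [-0.625,-0.54,0],"spin": 0},
  {"offset": [-0.75,-0.648,0],"spin": 0},
  {"offset": [-0.875,-0.756,0],"spin": 0},
  {"offset": [-1,-0.865,0],"spin": 0},
])

```text
time: 2.45
position: [360.1, 303.7, 256.4]
eef_rot: [[-0.909, 0.417, 0.0], [0.417, 0.909, 0.0], [-0.0, 0.0, -1.0]]
ft_force: [0.8, 0.7, -0.7]
finger_gap: 0.005
grip_force: 0.0
```

>>> step_arm([
  {"offset": [-0.125,-0.108,0],"spin": 0},
  {"offset": [-0.25,-0.216,0],"spin": 0},
  {"offset": [-0.375,-0.324,0],"spin": 0},
  {"offset": [-0.5,-0.432,0],"spin": 0},
  {"offset": [-0.625,-0.54,0],"spin": 0},
  {"offset": [-0.75,-0.648,0],"spin": 0},
  {"offset": [-0.875,-0.756,0],"spin": 0},
  {"offset": [-1,-0.865,0],"spin": 0},
])

```text
time: 3.25
position: [414.8, 183.3, 256.3]
eef_rot: [[-0.909, 0.417, 0.0], [0.417, 0.909, 0.0], [-0.0, 0.0, -1.0]]
ft_force: [-0.2, -0.5, 0.9]
finger_gap: 0.002
grip_force: 0.0
```

>>> step_arm([
  {"offset": [-0.125,-0.108,0],"spin": 0},
  {"offset": [-0.25,-0.216,0],"spin": 0},
  {"offset": [-0.375,-0.324,0],"spin": 0},
  {"offset": [-0.5,-0.432,0],"spin": 0},
  {"offset": [-0.625,-0.54,0],"spin": 0},
  {"offset": [-0.75,-0.648,0],"spin": 0},
  {"offset": [-0.875,-0.756,0],"spin": 0},
  {"offset": [-1,-0.865,0],"spin": 0},
])

```text
time: 4.05
position: [469.5, 63.0, 256.4]
eef_rot: [[-0.909, 0.417, 0.0], [0.417, 0.909, 0.0], [-0.0, 0.0, -1.0]]
ft_force: [0.3, 0.0, 0.4]
finger_gap: -0.001
grip_force: 0.0
```

```bash
cat >> h.py <<'E'
def blobs(f):
    h=cv2.cvtColor(f,cv2.COLOR_RGB2HSV); out={}
    for n,rs in dict(red=((0,4),(176,180)),yellow=((24,34),),blue=((108,125),)).items():
        m=sum(cv2.inRange(h,(a,190,90),(b,255,255)) for a,b in rs)
        k,_,st,ce=cv2.connectedComponentsWithStats(m)
        out[n]=[(int(st[i,4]),np.round(ce[i][::-1],1).tolist(),st[i,:4].tolist()) for i in np.argsort(-st[1:,4])[:3]+1]
    return out
E
python3 - <<'E'
from h import *
s=monitor.read_state(); f=grab_frame("wrist"); cv2.imwrite("pics/w1.png",f[:,:,::-1])
print(manip.tip_extent,s["position"],s["time"])
for n,l in blobs(f).items():
    for a,c,b in l: print(n,a,c,b,np.round(plane("wrist",c,44,wristT(s)),1))
f=grab_frame("top")
for n,l in blobs(f).items():
    for a,c,b in l: print("top",n,a,c,b,np.round(plane("top",c,44),1))
f=grab_frame("side")
for n,l in blobs(f).items():
    for a,c,b in l: print("side",n,a,c,b,np.round(plane("side",c,44),1))
E
```

```text
25.0 [469.49818602  63.04481392 256.36942363] 4.05
red 1153 [279.1, 264.5] [246, 261, 39, 38] [510.5 -11.5]
yellow 775 [447.4, 13.9] [0, 434, 40, 40] [ 578.5 -376.2]
yellow 17 [349.8, 252.6] [250, 349, 7, 3] [578.  -60.2]
top red 231 [270.0, 329.2] [321, 262, 17, 17] [510.4 -15. ]
top red 140 [180.8, 33.6] [24, 171, 22, 22] [714.2 639.6]
top yellow 599 [235.7, 481.9] [468, 223, 29, 27] [ 584.  -349.7]
top yellow 232 [231.2, 356.0] [348, 223, 17, 17] [595.7 -74.5]
top blue 199 [205.1, 374.2] [367, 198, 16, 16] [ 654.3 -115.8]
side red 197 [247.6, 300.3] [293, 241, 16, 15] [511.  -15.5]
side red 49 [79.9, 187.2] [185, 74, 5, 14] [712.8 637.2]
```

View pics/w1.png

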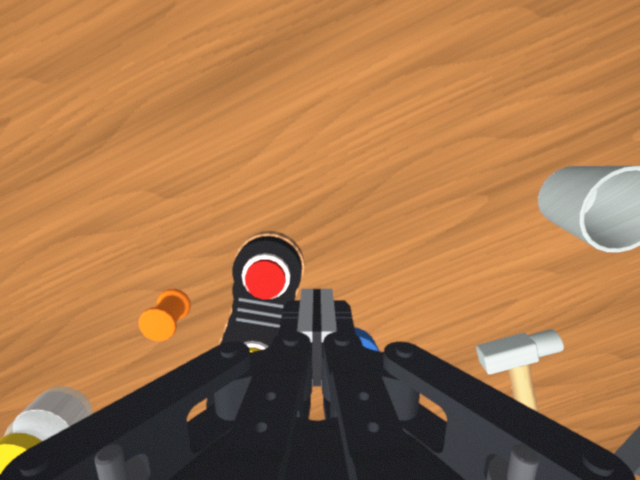

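The wrist picture shows the red insert at (row 279, col 264), with the yellow one behind the fingers and the spool at (310, 165). All three cameras agree: heel ≈ (510.5, −14), sole axis at −35°. Next I move over the heel and down 100 mm.

>>> step_arm([
  {"offset": [-0.12,-0.09,0.1],"spin": 0},
  {"offset": [-0.24,-0.18,0.22],"spin": 0},
  {"offset": [-0.36,-0.27,0.34],"spin": 0},
  {"offset": [-0.48,-0.36,0.48],"spin": 0},
  {"offset": [-0.6,-0.45,0.62],"spin": 0},
  {"offset": [-0.694,-0.53,0.76],"spin": 0},
  {"offset": [-0.694,-0.53,0.9],"spin": 0},
  {"offset": [-0.694,-0.53,1],"spin": 0},
])

```text
time: 5.0
position: [510.0, -12.8, 154.5]
eef_rot: [[-0.909, 0.417, -0.002], [0.417, 0.909, 0.001], [0.002, 0.0, -1.0]]
ft_force: [-0.5, -0.5, 0.8]
finger_gap: -0.001
grip_force: 0.0
```

```bash
python3 - <<'E'
from h import *
s=monitor.read_state(); f=grab_frame("wrist"); cv2.imwrite("pics/w2.png",f[:,:,::-1])
print(s["position"],s["time"])
for n,l in blobs(f).items():
    for a,c,b in l: print(n,a,c,b,np.round(plane("wrist",c,44,wristT(s)),1))
E
```

```text
[509.95312905 -12.83872727 154.50267309] 5.0
red 2581 [246.1, 316.3] [288, 218, 58, 57] [510.2 -11.9]
yellow 8 [387.9, 312.9] [312, 387, 3, 3] [612.7 -61.8]
```

View pics/w2.png

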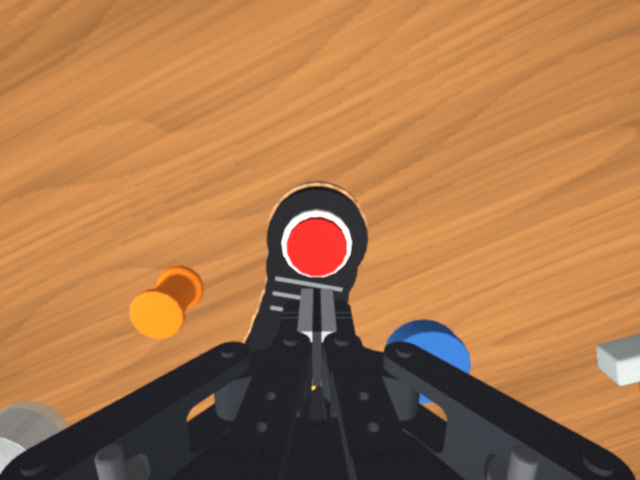

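>>> step_arm([
  {"offset": [0,0,0.12],"spin": 0},
  {"offset": [0,0,0.26],"spin": 0},
  {"offset": [0,0,0.4],"spin": 0},
  {"offset": [0,0,0.54],"spin": 0},
  {"offset": [0,0,0.66],"spin": 0},
  {"offset": [0,0,0.74],"spin": 0},
  {"offset": [0,0,0.78],"spin": 0},
  {"offset": [0,0,0.78],"spin": 0},
])

```text
time: 5.85
position: [510.2, -12.8, 77.8]
eef_rot: [[-0.909, 0.417, -0.001], [0.417, 0.909, 0.0], [0.001, -0.0, -1.0]]
ft_force: [0.5, 1.1, -0.2]
finger_gap: -0.002
grip_force: 0.0
```

```bash
cat >> h.py <<'E'
def feel(n=5):
    Z=[];F=[]
    for i in range(n):
        grab_frame("side"); s=monitor.read_state(); Z.append(s["position"]); F.append(s["ft_force"])
    print("t",round(s["time"],2),"pos",np.round(np.mean(Z,0),2),"tip",round(np.mean(Z,0)[2]-25,2),"F",np.round(np.mean(F,0),2),"std",np.round(np.std(F,0),2))
E
python3 -c "
from h import *
feel()
f=grab_frame('wrist');cv2.imwrite('pics/w3.png',f[:,:,::-1])"
```

```text
t 6.1 pos [510.82 -12.94  78.8 ] tip 53.8 F [-0.05  0.22 -0.17] std [0.62 0.56 0.37]
```

View pics/w3.png

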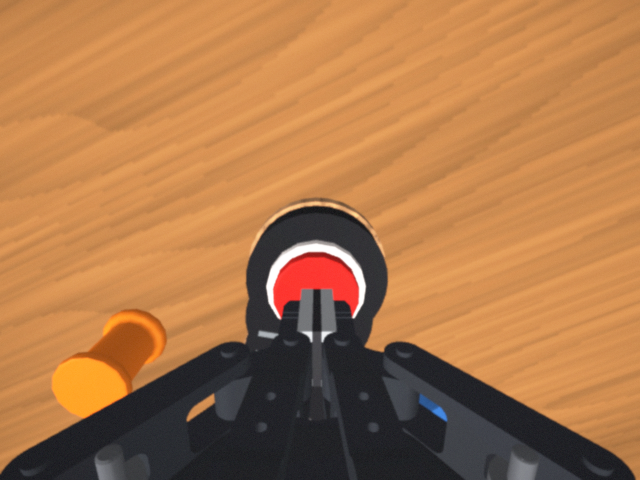

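The wrist picture shows the fingertips (row 290, col 317) centred over the red face. I descend slowly to ~3.5 mm past contact and feel.

>>> step_arm([
  {"offset": [0,0,0.03],"spin": 0},
  {"offset": [0,0,0.06],"spin": 0},
  {"offset": [0,0,0.08],"spin": 0},
  {"offset": [0,0,0.095],"spin": 0},
  {"offset": [0,0,0.105],"spin": 0},
  {"offset": [0,0,0.115],"spin": 0},
  {"offset": [0,0,0.125],"spin": 0},
  {"offset": [0,0,0.13],"spin": 0},
])

```text
time: 6.95
position: [510.4, -12.8, 65.3]
eef_rot: [[-0.909, 0.417, -0.0], [0.417, 0.909, 0.0], [0.0, 0.0, -1.0]]
ft_force: [-1.9, 0.9, 3.9]
finger_gap: 0.001
grip_force: 1.9
```

```bash
python3 -c "
from h import *
feel()"
```

```text
t 7.2 pos [510.4  -12.8   65.32] tip 40.32 F [-2.81  0.49  3.33] std [0.25 0.41 0.32]
```

>>> step_arm([
  {"offset": [0,0,0.006],"spin": 0},
  {"offset": [0,0,0.012],"spin": 0},
  {"offset": [0,0,0.018],"spin": 0},
  {"offset": [0,0,0.024],"spin": 0},
  {"offset": [0,0,0.03],"spin": 0},
  {"offset": [0,0,0.035],"spin": 0},
  {"offset": [0,0,0.04],"spin": 0},
  {"offset": [0,0,0.04],"spin": 0},
])

```text
time: 8.0
position: [510.5, -12.8, 61.3]
eef_rot: [[-0.909, 0.417, 0.0], [0.417, 0.909, 0.0], [-0.0, 0.0, -1.0]]
ft_force: [-1.0, 1.0, 4.0]
finger_gap: -0.0
grip_force: 1.8
```

```bash
python3 -c "
from h import *
feel()"
```

```text
t 8.25 pos [510.52 -12.84  61.31] tip 36.31 F [-1.69  1.02  3.5 ] std [0.35 0.21 0.24]
```

>>> step_arm([
  {"offset": [0,0,0.003],"spin": 0},
  {"offset": [0,0,0.006],"spin": 0},
  {"offset": [0,0,0.009],"spin": 0},
  {"offset": [0,0,0.012],"spin": 0},
  {"offset": [0,0,0.014],"spin": 0},
  {"offset": [0,0,0.015],"spin": 0},
  {"offset": [0,0,0.015],"spin": 0},
  {"offset": [0,0,0.015],"spin": 0},
])

```text
time: 9.05
position: [510.5, -12.8, 60.0]
eef_rot: [[-0.909, 0.417, 0.0], [0.417, 0.909, 0.0], [-0.0, 0.0, -1.0]]
ft_force: [-2.6, 1.1, 5.8]
finger_gap: 0.002
grip_force: 3.0
```

```bash
python3 -c "
from h import *
feel()"
```

```text
t 9.3 pos [510.54 -12.85  60.  ] tip 35.0 F [-3.14  0.84  6.02] std [0.69 0.39 0.41]
```

The force plateaued at ~3.5–4 N, then rose to 6.0 N at tip height 35.0 mm, so the heel base is at its stop. I lift straight up, then move over the yellow insert.

>>> step_arm([
  {"offset": [0,0,-0.04],"spin": 0},
  {"offset": [0,0,-0.12],"spin": 0},
  {"offset": [0,0,-0.24],"spin": 0},
  {"offset": [-0.12,-0.025,-0.3],"spin": 0},
  {"offset": [-0.24,-0.05,-0.3],"spin": 0},
  {"offset": [-0.36,-0.075,-0.3],"spin": 0},
  {"offset": [-0.46,-0.1,-0.3],"spin": 0},
  {"offset": [-0.5,-0.1,-0.3],"spin": 0},
])

```text
time: 10.1
position: [552.5, -43.5, 90.4]
eef_rot: [[-0.909, 0.417, 0.001], [0.417, 0.909, -0.0], [-0.001, 0.0, -1.0]]
ft_force: [-0.2, -0.6, 0.0]
finger_gap: -0.002
grip_force: 0.0
```

```bash
python3 - <<'E'
from h import *
feel(1)
s=monitor.read_state(); f=grab_frame("wrist"); cv2.imwrite("pics/w4.png",f[:,:,::-1])
for n,l in blobs(f).items():
    for a,c,b in l: print(n,a,c,b,np.round(plane("wrist",c,38 if n=="red" else 44,wristT(s)),1))
f=grab_frame("top")
for n,l in blobs(f).items():
    for a,c,b in l: print("top",n,a,c,b,np.round(plane("top",c,38 if n=="red" else 44),1))
E
```

```text
t 10.15 pos [552.57 -43.34  90.15] tip 65.15 F [0.63 0.09 0.42] std [0. 0. 0.]
red 5815 [183.1, 337.1] [294, 140, 87, 87] [511.1 -12.5]
yellow 154 [394.9, 315.7] [310, 387, 13, 16] [612.3 -70.1]
top red 141 [180.9, 33.6] [24, 171, 22, 22] [715.8 642.6]
top yellow 595 [235.6, 481.9] [468, 223, 29, 27] [ 584.2 -349.7]
```

View pics/w4.png

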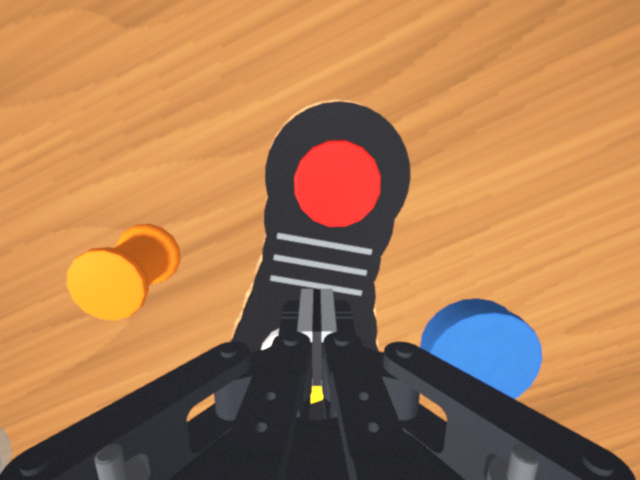

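The red insert at (row 183, col 337) shows no white ring any more: it is flush, and the sole is unmoved. On to the yellow one.

>>> step_arm([
  {"offset": [-0.1,-0.015,0],"spin": 0},
  {"offset": [-0.22,-0.035,0],"spin": 0},
  {"offset": [-0.34,-0.055,0],"spin": 0},
  {"offset": [-0.45,-0.075,0],"spin": 0},
  {"offset": [-0.52,-0.088,0.03],"spin": 0},
  {"offset": [-0.52,-0.088,0.08],"spin": 0},
  {"offset": [-0.52,-0.088,0.12],"spin": 0},
  {"offset": [-0.52,-0.088,0.12],"spin": 0},
])

```text
time: 11.05
position: [594.4, -71.9, 76.7]
eef_rot: [[-0.909, 0.416, -0.002], [0.416, 0.909, 0.001], [0.002, -0.0, -1.0]]
ft_force: [0.2, -0.0, 0.2]
finger_gap: 0.004
grip_force: 0.0
```

```bash
python3 -c "
from h import *
feel(4)
f=grab_frame('wrist');cv2.imwrite('pics/w5.png',f[:,:,::-1])"
```

```text
t 11.25 pos [595.01 -72.13  77.65] tip 52.65 F [-0.09 -0.45 -0.01] std [0.43 0.32 0.06]
```

View pics/w5.png

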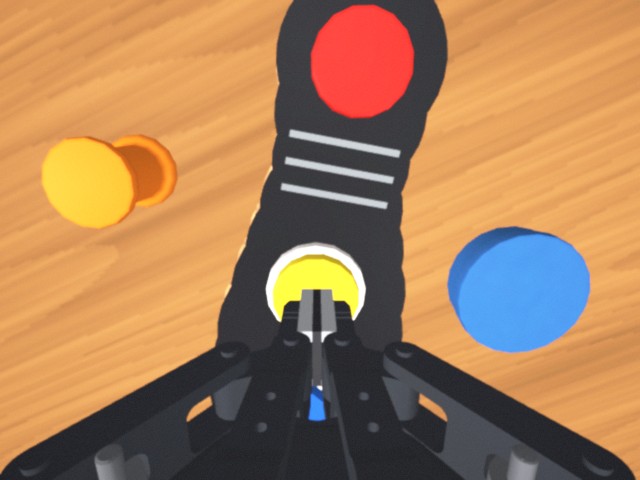

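The yellow face (centre about row 288, col 316) is centred under the fingertips, and the tin is clear at (290, 520).

>>> step_arm([
  {"offset": [0,0,0.03],"spin": 0},
  {"offset": [0,0,0.06],"spin": 0},
  {"offset": [0,0,0.08],"spin": 0},
  {"offset": [0,0,0.095],"spin": 0},
  {"offset": [0,0,0.105],"spin": 0},
  {"offset": [0,0,0.115],"spin": 0},
  {"offset": [0,0,0.125],"spin": 0},
  {"offset": [0,0,0.13],"spin": 0},
])

```text
time: 12.1
position: [595.3, -72.4, 64.9]
eef_rot: [[-0.909, 0.417, -0.0], [0.417, 0.909, 0.0], [0.0, 0.0, -1.0]]
ft_force: [-3.7, 1.2, 3.5]
finger_gap: 0.001
grip_force: 1.9
```

>>> step_arm([
  {"offset": [0,0,0.006],"spin": 0},
  {"offset": [0,0,0.012],"spin": 0},
  {"offset": [0,0,0.018],"spin": 0},
  {"offset": [0,0,0.024],"spin": 0},
  {"offset": [0,0,0.03],"spin": 0},
  {"offset": [0,0,0.035],"spin": 0},
  {"offset": [0,0,0.035],"spin": 0},
  {"offset": [0,0,0.035],"spin": 0},
])

```text
time: 12.9
position: [595.4, -72.4, 61.3]
eef_rot: [[-0.909, 0.417, 0.0], [0.417, 0.909, 0.0], [-0.0, 0.0, -1.0]]
ft_force: [-3.0, 0.9, 2.0]
finger_gap: 0.0
grip_force: 1.7
```

```bash
python3 -c "
from h import *
feel()"
```

```text
t 13.15 pos [595.41 -72.43  61.32] tip 36.32 F [-2.58  1.06  3.21] std [0.5  0.69 0.49]
```

>>> step_arm([
  {"offset": [0,0,0.003],"spin": 0},
  {"offset": [0,0,0.006],"spin": 0},
  {"offset": [0,0,0.009],"spin": 0},
  {"offset": [0,0,0.012],"spin": 0},
  {"offset": [0,0,0.014],"spin": 0},
  {"offset": [0,0,0.015],"spin": 0},
  {"offset": [0,0,0.015],"spin": 0},
  {"offset": [0,0,0.015],"spin": 0},
])

```text
time: 13.95
position: [595.4, -72.4, 60.0]
eef_rot: [[-0.909, 0.417, 0.0], [0.417, 0.909, 0.0], [-0.0, 0.0, -1.0]]
ft_force: [-3.5, 1.2, 6.0]
finger_gap: -0.003
grip_force: 3.0
```

```bash
python3 -c "
from h import *
feel()"
```

```text
t 14.2 pos [595.45 -72.44  60.05] tip 35.05 F [-3.36  1.06  6.26] std [0.22 0.28 0.79]
```

>>> step_arm([
  {"offset": [0,0,-0.04],"spin": 0},
  {"offset": [0,0,-0.12],"spin": 0},
  {"offset": [0,0,-0.24],"spin": 0},
  {"offset": [-0.14,-0.026,-0.3],"spin": 0},
  {"offset": [-0.3,-0.052,-0.3],"spin": 0},
  {"offset": [-0.46,-0.085,-0.3],"spin": 0},
  {"offset": [-0.61,-0.11,-0.3],"spin": 0},
  {"offset": [-0.71,-0.135,-0.3],"spin": 0},
])

```text
time: 15.0
position: [655.4, -115.1, 90.8]
eef_rot: [[-0.909, 0.417, 0.001], [0.417, 0.909, -0.0], [-0.001, 0.0, -1.0]]
ft_force: [-0.0, -0.4, 0.8]
finger_gap: 0.001
grip_force: 0.0
```

>>> step_arm([
  {"offset": [0,0,0],"spin": 0},
  {"offset": [0,0,0.02],"spin": 0},
  {"offset": [0,0,0.05],"spin": 0},
  {"offset": [0,0,0.08],"spin": 0},
  {"offset": [0,0,0.1],"spin": 0},
  {"offset": [0,0,0.11],"spin": 0},
  {"offset": [0,0,0.12],"spin": 0},
  {"offset": [0,0,0.12],"spin": 0},
])

```text
time: 15.8
position: [654.2, -114.2, 77.7]
eef_rot: [[-0.909, 0.417, -0.0], [0.417, 0.909, 0.0], [0.0, 0.0, -1.0]]
ft_force: [0.2, -0.2, -0.5]
finger_gap: -0.001
grip_force: 0.0
```

```bash
python3 -c "
from h import *
feel(4)
f=grab_frame('wrist');cv2.imwrite('pics/w6.png',f[:,:,::-1])"
```

```text
t 16.0 pos [ 654.31 -114.31   77.88] tip 52.88 F [-0.23 -0.01 -0.2 ] std [0.26 0.27 0.47]
```

View pics/w6.png

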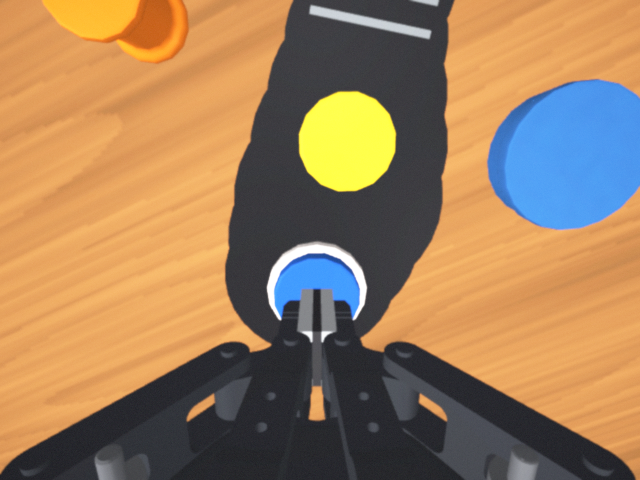

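Yellow is flush, with no white ring, at (row 141, col 347). The blue face is centred under the fingertips (about 288, 317).

>>> step_arm([
  {"offset": [0,0,0.03],"spin": 0},
  {"offset": [0,0,0.06],"spin": 0},
  {"offset": [0,0,0.08],"spin": 0},
  {"offset": [0,0,0.095],"spin": 0},
  {"offset": [0,0,0.105],"spin": 0},
  {"offset": [0,0,0.115],"spin": 0},
  {"offset": [0,0,0.125],"spin": 0},
  {"offset": [0,0,0.13],"spin": 0},
])

```text
time: 16.85
position: [654.2, -114.3, 65.0]
eef_rot: [[-0.909, 0.417, -0.0], [0.417, 0.909, 0.0], [0.0, 0.0, -1.0]]
ft_force: [-2.5, 0.8, 3.7]
finger_gap: 0.0
grip_force: 1.9
```

>>> step_arm([
  {"offset": [0,0,0.006],"spin": 0},
  {"offset": [0,0,0.012],"spin": 0},
  {"offset": [0,0,0.018],"spin": 0},
  {"offset": [0,0,0.024],"spin": 0},
  {"offset": [0,0,0.03],"spin": 0},
  {"offset": [0,0,0.035],"spin": 0},
  {"offset": [0,0,0.035],"spin": 0},
  {"offset": [0,0,0.035],"spin": 0},
])

```text
time: 17.65
position: [654.3, -114.3, 61.3]
eef_rot: [[-0.909, 0.417, 0.0], [0.417, 0.909, 0.0], [-0.0, 0.0, -1.0]]
ft_force: [-2.5, -0.4, 4.1]
finger_gap: 0.004
grip_force: 1.8
```

```bash
python3 -c "
from h import *
feel()"
```

```text
t 17.9 pos [ 654.31 -114.28   61.32] tip 36.32 F [-2.24  1.11  3.8 ] std [0.28 0.22 0.19]
```

>>> step_arm([
  {"offset": [0,0,0.003],"spin": 0},
  {"offset": [0,0,0.006],"spin": 0},
  {"offset": [0,0,0.009],"spin": 0},
  {"offset": [0,0,0.012],"spin": 0},
  {"offset": [0,0,0.014],"spin": 0},
  {"offset": [0,0,0.015],"spin": 0},
  {"offset": [0,0,0.015],"spin": 0},
  {"offset": [0,0,0.015],"spin": 0},
])

```text
time: 18.7
position: [654.3, -114.3, 60.1]
eef_rot: [[-0.909, 0.417, 0.0], [0.417, 0.909, 0.0], [-0.0, 0.0, -1.0]]
ft_force: [-3.2, 0.5, 5.4]
finger_gap: 0.002
grip_force: 3.0
```

```bash
python3 -c "
from h import *
feel()"
```

```text
t 18.95 pos [ 654.35 -114.3    60.07] tip 35.07 F [-3.45  1.44  5.8 ] std [0.46 0.22 0.36]
```

6 N again at the stop. I lift clear and shift to look.

>>> step_arm([
  {"offset": [0,0,-0.04],"spin": 0},
  {"offset": [0,0,-0.14],"spin": 0},
  {"offset": [0,0,-0.3],"spin": 0},
  {"offset": [0,0,-0.46],"spin": 0},
  {"offset": [-0.12,0,-0.62],"spin": 0},
  {"offset": [-0.24,0,-0.78],"spin": 0},
  {"offset": [-0.36,0,-0.92],"spin": 0},
  {"offset": [-0.4,0,-1],"spin": 0},
])

```text
time: 19.75
position: [692.1, -131.8, 162.8]
eef_rot: [[-0.909, 0.417, 0.003], [0.417, 0.909, -0.001], [-0.003, 0.0, -1.0]]
ft_force: [0.1, -0.7, 0.1]
finger_gap: -0.0
grip_force: 0.0
```

```bash
python3 - <<'E'
from h import *
feel(4)
s=monitor.read_state(); f=grab_frame('wrist');cv2.imwrite('pics/w7.png',f[:,:,::-1])
for n,l in blobs(f).items():
    for a,c,b in l[:2]: print(n,a,c,b,np.round(plane("wrist",c,38,wristT(s)),1))
E
```

```text
t 19.95 pos [ 691.32 -131.27  161.41] tip 136.41 F [-0.08 -0.09 -0.17] std [0.45 0.41 0.87]
yellow 409 [72.7, 343.0] [305, 34, 67, 74] [599.4 -70.1]
yellow 5 [68.0, 305.0] [305, 66, 1, 5] [587.4 -90.1]
blue 235 [180.0, 325.4] [291, 155, 56, 61] [ 654.5 -106.6]
blue 5 [173.0, 289.2] [288, 171, 3, 5] [ 640.3 -126.5]
```

View pics/w7.png

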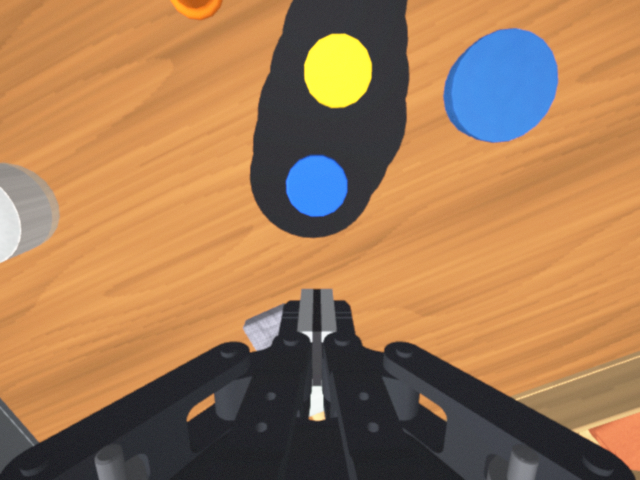

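Blue (row 186, col 317) and yellow (71, 338) both sit flush with no white ring, and the tin, spool and jar are where they were. The tool is clear of everything, so I hand in.

```bash
python3 -c "
from workcell import *
print(workorder.finish_job())"
```

```text
the job is handed in; nothing more can be done
None
```

All three inserts were pressed home in the order red, yellow, blue, each with about 6 N; the wrist pictures show them flush and the sole, tin and spool apparently undisturbed, and the job was handed in at about 20 s.

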